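Eject the battery pack and stop it with the other finger

ROBOT

A 7-joint arm with a two-finger parallel gripper is mounted at the origin on the work surface. World frame = base frame: x ahead of the robot, y to its left, z up, the work surface at z = 0. Lengths are in m, angles in rad, forces in N, time in s.
With the tool pointing down it reaches from about 0.425 to 0.875 m from the base axis. Payload 4.7 kg.
Tool frame: the origin (TCP) lies midway between the tips of the shut fingers; the grasp point (between the pads) lies 19 mm behind it; y points along the fingers, z is the direction in which the jaws open and shut, and the axes are right-handed (so a half turn about y gives the same grasp; the last joint's range is limited). The gripper opens to 87 mm and grips with 3 to 60 N. Pads are 19 mm wide; open, the fingers measure 117 mm over their backs; the gripper's body (75 mm by 190 mm) begins 51 mm behind the grasp point.
Start: joints at [-1.115, 0.321, -0.07, 1.45, 0.023, 1.371, -0.057], TCP at [0.278, 0.588, 0.223] pointing down, gripper open.
Joint ranges: [-2.86, 2.86], [-0.3, 2.09], [-1.38, 1.24], [0.06, 2.45], [-1.56, 4.7], [0.09, 2.05], [-2.69, 2.69]. Speed limits (rad/s): [2.57, 2.57, 3.14, 3.14, 3.14, 3.14, 3.14].

INTERFACE

Orientations are given as a rotation vector (axis times angle).
In Python, from bench import ctrl gives the robot as it stands.
- The arm moves only by the tool play_rows, never from a script. Its arguments are lists of equal length, an entry for each row: "translation": the shift along the tool's x, y, z in mm, a list of three; "turn": the turn, a rotation vector about the tool's x, y, z in rad, a list of three; "fingers": the opening, from -1 (shut) to 1 (fully open), so that 0 is half open. In form: {"translation": [[dx, dy, dz], ...], "turn": [[wx, wy, wz], ...], "fingers": [fingers, ...]}. A call has exactly 10 rows; each row shifts and turns the commanded pose from where the row before left it, along the tool's axes as they then stand; what a row does not reach is not made up. A row lasts 1/12 s, in which the tool goes at most 41.7 mm and 7.16 degrees, less where a joint would pass 70% of its speed; a pose out of reach is approached as far as the arm can. A call with a gripper value outside its range is refused whole. The fingers move at their own pace and stop on an object; "grip_force" is the grip in N (left out, the last holds). Time passes only in rows, so rows that do not move let the fingers close, or fill a call up. It gives the time, the measured TCP pose, the force and the opening at its end, in the units of the state.
- ctrl.get_state(): the state, without advancing time (a new reading comes with each control period).
- ctrl.get_image(name): name is "side" or "top"; returns the picture (400x640x3 uint8, blue, green, red); there is no depth.
- ctrl.camera_info(name): a dict with "camera_matrix" (3x3 intrinsics, pixels), "k1" (the pictures are not rectified: a ray, as slopes to the right and down, at radius r is drawn at 1 + k1 r^2 times it, then the intrinsics apply), "R" (3x3) and "t" (3): a world point X has camera coordinates R X + t. Camera axes: x right, y down, z forward; pixel columns grow to the right and rows downward; lengths in m; the calibration is good to about 2 mm. A picture is of the moment at which its call begins. camera_info takes no time and is no camera call.
- ctrl.close_job(): hands the job in, once; it reports no verdict.
The state is a dict: "time": time; "joint_positions": joint angles; "qd": joint speeds; "joint_torque": joint torques, N m; "position": TCP position; "tool_rot": TCP orientation; "ft_force": force on the tool from outside, world axes, zero at the start; "torque": the same for the moment, N m; "grip_width": opening from 0.0 (shut) to 1.0 (fully open).
Only numpy, scipy, OpenCV 4.12 (cv2) and the standard library are available. Lean on these libraries where they do the work, as an engineer would, in place of code of your own. Each camera call takes 0.05 s, during which the arm holds its last target.

TASK

Press the blue eject key of the charging dock with one finger and keep it down; the spring pushes the orange-banded battery pack out of its bay, so have the other finger in its way to stop it once it has popped out past the steel catch and before it slides off the open front of the dock. Finish while holding it like that: one finger keeping the key down, the other keeping the pack back, the pack still lying on the dock. Do not pick up the pack, and leave the spare pack, the jar and the pen tub where they are.

Things in the scene. Friction and masses are not known exactly. Their poses are not given: they have to be found in the camera images.
- dock: Grey charging dock fixed to the bench, 215 long, 130 wide. Origin on the bench under the bay's centre line; x points to its closed rear (the pack is ejected to -x), y to the key's side, z up. In its frame (mm): bay floor z 40, y -30..30, open front edge x -45; key housing x -65..30, y 30..100, top z 48, behind it (x 30..115) top z 60; spring housing behind the pack x 62..150, top z 76.
- bay_front (a point): Middle of the bay floor's open front edge: x -45, y 0, z 40 mm in the dock's frame (axes as the dock's). Guide walls (inner faces y -22 and 22, tops z 58) stand only at x -20..62. In front of them only the steel catch, x -10..-5, 38 wide, rises 7 mm from the floor; it is one piece with the key and sinks below the floor with it.
- pack: Loose battery pack, black with orange band, 60 (x) x 40 (y) x 30 tall, about 130 g; origin at the centre of its underside, axes as the dock's. It starts on the bay floor at dock x +25, its front face (x -5) against the catch. Catch down, a spring pusher (about 4 N, some 0.3 m/s) drives it to dock -x for up to 75 mm; nothing stops it and it tips off the front after about 70 mm.
- eject_key (a joint): How far the eject key is pressed down, m: 0 up, 0.010 at its stop; the pack comes out at about 0.007. It springs up when let go. Pressing takes 2 to 5 N, plus up to 5 N of rubbing while the pack leans on the catch.
- key_top (a point): Centre of the top of the blue key cap, 34 (dock x) x 32 (dock y) mm; top at z 62 mm when up, 52 when fully down. It lies at x -35, y 68 mm in the dock's frame: 68 mm beside the bay's centre line, 30 mm ahead of the resting pack's front face. It moves with the key.
- spare_pack: Bystander: a loose battery pack of the same size with a green band, lying on the bench; origin at the centre of its underside.
- pen_tub: Bystander: white tub, 80 across and 85 tall, with pens up to 130 tall, on the bench; origin at the centre of its underside.
- contact_jar: Bystander: amber jar with a blue cap, 52 across, 65 tall, on the bench; origin at the centre of its underside.
Things that resemble listed ones, but are neither listed nor needed, are in the scene too. Leave any red or turquoise look-alike of the pack alone.

How it is judged:
At the end, for the whole second after the job is handed in: A finger presses the key (over 0.5 N, key at least 6 mm down) while a finger holds the pack back (over 0.5 N); the pack has come out by 8 to 65 mm, lies flat on the bay floor (within 6 mm in height, tilt under 0.2 rad) and is still (value of joint eject_key above 0.006 m and contact force between the fingers and eject_key above 0.5 N and contact force between the fingers and pack above 0.5 N and x of pack in the frame of dock between -0.04 and 0.017 m and z of pack in the frame of dock between 0.036 and 0.046 m and angle between pack's own z axis and vertical below 0.2 rad and linear speed of pack below 0.02 m/s); the arm keeps its last pose, push and grip.
It fails at once if the pack slides off the dock's front (x of pack in the frame of dock below -0.042 m or z of pack in the frame of dock below 0.03 m).
It fails at once if the pack is lifted (z of pack in the frame of dock above 0.052 m).
It fails at once if a bystander is moved by more than 20 mm or tipped (distance of any of spare_pack, pen_tub, contact_jar from where it was at the start of the episode above 0.02 m or angle between any of spare_pack, pen_tub, contact_jar's own z axis and vertical above 0.3 rad).
It also fails if it takes over 32 s, if anything falls off the work surface, if the arm or the gripper's body presses on something with over 40 N, if the wrist force passes 120 N, or if a joint passes its speed limit or range.

## Working session

There is one attempt and no reset: what is moved stays moved. The work goes in short steps, Python scripts to look and compute and a tool call to move; the robot and the scene stay as the last step left them, time stands still between calls to the robot, and variables do not carry over. Pictures are saved under pics/ and viewed, and the job is handed in when it is done.

Besides the shell and the picture viewer there is one more tool, called after "Call:" as name(argument=value, ...), one argument or row to a line, values as JSON. play_rows: Moves the arm, as the interface text tells. Its arguments: {"type":"object","properties":{"translation":{"type":"array"},"turn":{"type":"array"},"fingers":{"type":"array"},"grip_force":{"type":"number"}},"required":["translation","turn","fingers"]}

```bash
mkdir -p pics; ls; python3 - <<'E'
from bench import ctrl
import cv2
print(ctrl.get_state())
for n in("side","top"):
    cv2.imwrite(f"pics/{n}0.png",ctrl.get_image(n)); print(n,ctrl.camera_info(n))
E
```

```text
pics
{'time': 0.0, 'joint_positions': array([-1.11490302,  0.32181438, -0.07008523,  1.45170882,  0.02258371,
        1.3707946 , -0.05689097]), 'qd': array([ 0.00118808, -0.00074895,  0.00044975,  0.00062587, -0.00053402,
        0.00142045,  0.00010175]), 'joint_torque': array([-1.00877078e-04, -4.91287887e+01, -4.04167129e-01, -3.12531066e+01,
       -6.40514516e-02,  4.39105066e-02,  1.85176118e-04]), 'position': array([0.27771122, 0.58705687, 0.22145014]), 'tool_rot': array([-1.54480524,  0.34680448, -0.34626329]), 'ft_force': array([ 0.05715232,  0.24460628, -0.07241509]), 'torque': array([-0.01322532, -0.00702772, -0.04577703]), 'grip_width': 0.9975233476779632}
side {'camera_matrix': array([[399.66593768,   0.        , 319.27060236],
       [  0.        , 399.66593768, 202.52959654],
       [  0.        ,   0.        ,   1.        ]]), 'k1': 0.02872284795896013, 'R': array([[ 0.903363  , -0.42883107, -0.00626072],
       [-0.24773601, -0.50984604, -0.82382273],
       [ 0.35008878,  0.74576198, -0.56681294]]), 't': array([-0.49016629,  0.26283228,  0.61901742])}
top {'camera_matrix': array([[443.83569606,   0.        , 320.55417097],
       [  0.        , 443.83569606, 194.17437789],
       [  0.        ,   0.        ,   1.        ]]), 'k1': -0.11703630229239288, 'R': array([[-0.01742509, -0.99964357,  0.02022627],
       [-0.99248781,  0.01484321, -0.12143978],
       [ 0.12109627, -0.02219042, -0.9923927 ]]), 't': array([0.06823241, 0.61854037, 0.96473363])}
```

View pics/side0.png

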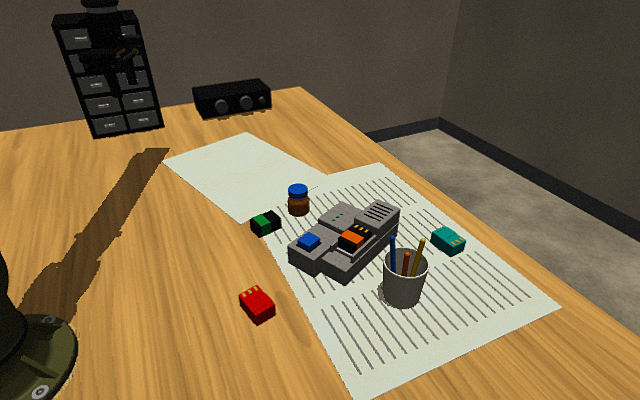

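View pics/top0.png

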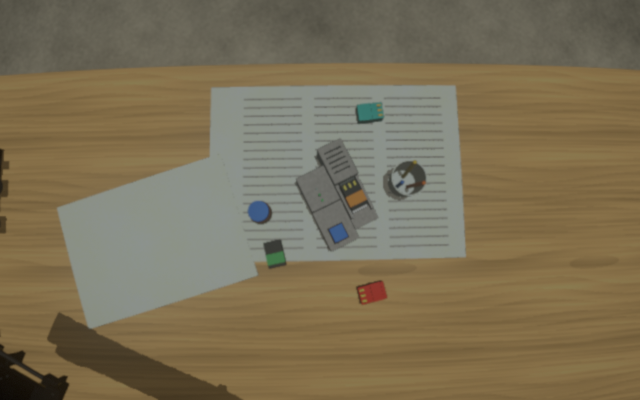

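Candidates in the top view:
- **Pack:** the orange-banded one in the bay at (355,195). The look-alikes are red (372,292), turquoise (369,112) and the green spare (275,253).
- **Key:** the blue square at (338,233), not the blue jar cap at (259,211).

I'll check both choices in close crops.

```bash
python3 - <<'E'
import cv2,numpy as np
t=cv2.imread("pics/top0.png")[125:265,280:400]; s=cv2.imread("pics/side0.png")[190:290,275:415]
t=np.clip(t.astype(float)*1.6,0,255).astype(np.uint8)
cv2.imwrite("pics/tc.png",cv2.resize(t,(480,560),interpolation=cv2.INTER_CUBIC))
cv2.imwrite("pics/sc.png",cv2.resize(s,(784,560),interpolation=cv2.INTER_CUBIC))
E
```

```text
(no output)
```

View pics/tc.png

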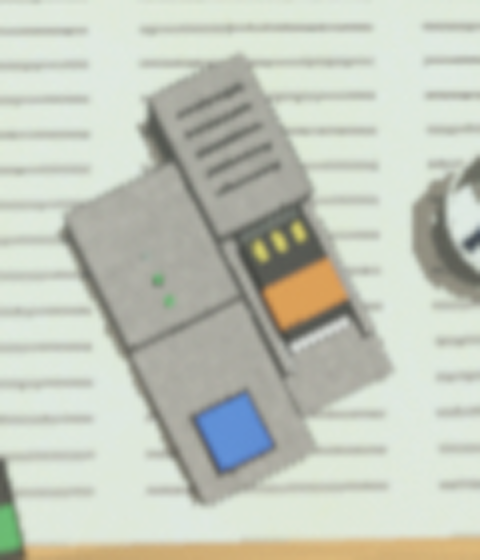

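View pics/sc.png

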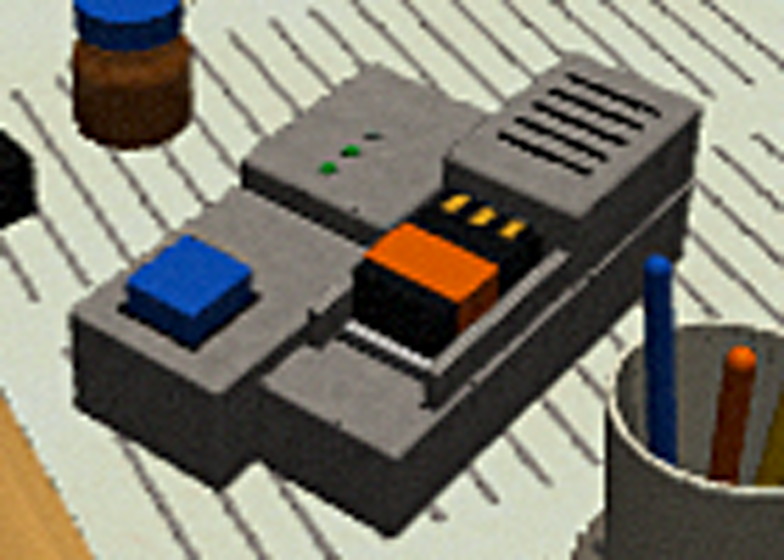

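The crops confirm it: the orange-banded pack lies in the bay against the white steel catch, and the blue key cap is on the housing beside it. Next I fit the dock pose.

```bash
cat > h.py <<'E'
import numpy as np
from bench import ctrl
from scipy.spatial.transform import Rotation as Ro
def proj(n,X):
    c=ctrl.camera_info(n); p=np.atleast_2d(X)@c["R"].T+c["t"]; s=p[:,:2]/p[:,2:]
    s=s*(1+c["k1"]*(s**2).sum(1,keepdims=True)); K=c["camera_matrix"]
    return s@K[:2,:2].T+K[:2,2]
E
cat > fit.py <<'E'
from h import *
from scipy.optimize import least_squares
T=[(150,97,150,30,76),(238,55,150,-30,76),(312,195,62,-30,76),(222,238,62,30,76),(205,503,-65,100,48),(316,447,-65,30,48),(65,215,115,100,60),(391,372,-45,-30,40),
(193,415,-18,84,62),(248,393,-18,52,62),(275,437,-52,52,62),(222,472,-52,84,62)]
S=[(127,285,-52,84,62),(188,237,-18,84,62),(252,275,-18,52,62),(195,318,-52,52,62),(72,315,-65,100,48),(218,392,-65,30,48),(400,457,-45,-30,40),(700,107,150,-30,76),(580,215,62,-30,76),(445,160,62,30,76),(575,52,150,30,76),(355,265,-5,20,70),(460,303,-5,-20,70)]
T=np.array(T,float);S=np.array(S,float)
ut=(T[:,:2]+.5)/4-.5+[280,125]; us=(S[:,:2]+.5)/5.6-.5+[275,190]
def W(p,D):
    c,s=np.cos(p[2]),np.sin(p[2]); D=D/1000
    return np.c_[p[0]+c*D[:,0]-s*D[:,1],p[1]+s*D[:,0]+c*D[:,1],D[:,2]]
def f(p,sel="both"):
    a=(proj("top",W(p,T[:,2:]))-ut);b=(proj("side",W(p,S[:,2:]))-us)
    return {"both":np.r_[a,b],"top":a,"side":b}[sel].ravel()
for sel in("both","top","side"):
    r=least_squares(f,[.65,-.05,.4],args=(sel,),loss="soft_l1")
    print(sel,r.x,np.abs(r.fun).mean());
    if sel=="both": print(np.round(r.fun.reshape(-1,2),1).tolist())
E
python3 fit.py
```

```text
both [ 0.59170516 -0.02530328  0.44236805] 0.7777995735724096
[[-0.5, 0.4], [1.8, -0.8], [1.4, -0.5], [-0.6, 0.7], [0.3, 1.4], [0.8, 1.2], [-0.7, -0.0], [1.4, 0.1], [0.6, 0.7], [-0.1, -0.3], [0.1, 2.7], [0.3, 0.5], [-0.0, -1.6], [0.4, -1.4], [1.3, -1.9], [0.3, -0.7], [-0.3, -1.4], [0.7, 0.0], [0.1, -0.2], [1.7, -1.0], [0.6, -0.2], [-0.3, -1.7], [-0.2, -1.1], [-0.1, -0.0], [-1.9, 1.7]]
top [ 0.59271549 -0.02452694  0.44270247] 0.6757101829377881
side [ 0.59049003 -0.02718145  0.44931904] 0.7216758274346452
```

```bash
python3 - <<'E'
from h import *
from scipy.optimize import least_squares
st=ctrl.get_state(); R=Ro.from_rotvec(st["tool_rot"]); print(np.round(R.as_matrix(),3))
D=np.array([.5917,-.0255]);a=.4427
Rd=Ro.from_euler('z',a).as_matrix()
def w(x,y,z): return np.r_[D,0]+Rd@np.array([x,y,z])/1000
tgt=w(-40,34,52);print("tgt",tgt)
yd=Rd[:,1]
for s in(1,-1):
    z=s*yd; y=np.array([0,0,-1.]); x=np.cross(y,z)
    G=Ro.from_matrix(np.c_[x,y,z]); print(s,G.as_rotvec(),"turn in tool",(R.inv()*G).as_rotvec(), "yaw needed world deg",np.degrees((G*R.inv()).as_rotvec()))
# bystanders: pixel top view at approx heights
for nm,uv,h in(("tub rim",(403,181),.085),("jarcap",(259,211),.065),("spare",(275,253),.03)):
    p=least_squares(lambda p:(proj("top",np.r_[p,h])-uv).ravel(),D).x
    print(nm,p,"dock mm",(Rd.T@(np.r_[p-D,0]))*1000)
E
```

```text
[[ 0.904 -0.001  0.428]
 [-0.428 -0.002  0.904]
 [ 0.    -1.    -0.002]]
tgt [ 0.54099112 -0.01191289  0.052     ]
1 [-1.54277115 -0.34718114  0.34718114] turn in tool [ 1.58280772e-03 -8.84452793e-01 -6.53308017e-04] yaw needed world deg [9.79807669e-02 5.02577430e-03 5.06754122e+01]
-1 [-0.44470546  1.97614058 -1.97614058] turn in tool [7.89450131e-04 2.25713903e+00 1.91264722e-03] yaw needed world deg [ 6.07308968e-03 -1.18398867e-01 -1.29324540e+02]
tub rim [ 0.63986866 -0.12041654] dock mm [   2.8647055  -106.40095383    0.        ]
jarcap [0.58116822 0.19382957] dock mm [ 84.44006676 202.69744552   0.        ]
spare [0.48925268 0.16238274] dock mm [-12.08587804 213.65698707   0.        ]
```

```bash
python3 - <<'E'
import cv2,numpy as np
t=cv2.imread("pics/top0.png")[140:220,360:450]
t=np.clip(t.astype(float)*1.6,0,255).astype(np.uint8)
cv2.imwrite("pics/tub.png",cv2.resize(t,(630,560),interpolation=cv2.INTER_CUBIC))
E
```

```text
(no output)
```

View pics/tub.png

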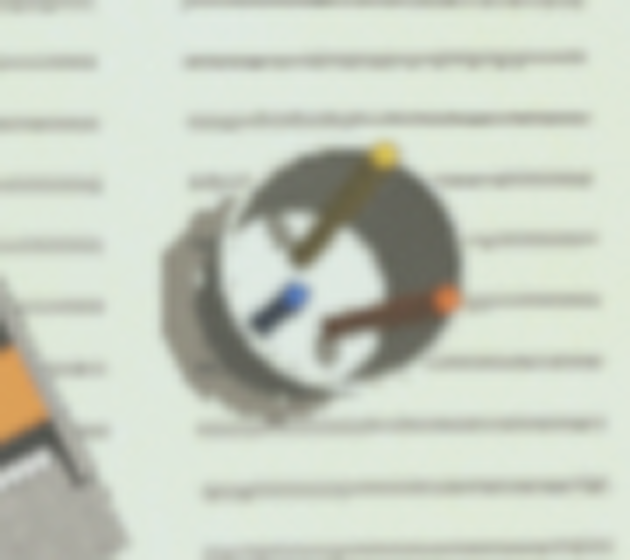

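Call:
play_rows(
  translation=[
    [24.7,0,-21.5],
    [24.7,0,-21.5],
    [24.7,0,-21.5],
    [24.7,0,-21.5],
    [24.7,0,-21.5],
    [24.7,0,-21.5],
    [24.7,0,-21.5],
    [24.7,0,-21.5],
    [24.7,0,-21.5],
    [24.7,0,-21.5],
  ],
  turn=[
    [0,0,0],
    [0,0,0],
    [0,0,0],
    [0,0,0],
    [0,0,0],
    [0,0,0],
    [0,0,0],
    [0,0,0],
    [0,0,0],
    [0,0,0],
  ],
  fingers=[0.22,0.22,0.22,0.22,0.22,0.22,0.22,0.22,0.22,0.22],
)

```text
time: 0.93
position: [0.4095, 0.2859, 0.2223]
tool_rot: [-1.543, 0.347, -0.346]
ft_force: [0.5, -0.6, 0.9]
grip_width: 0.613
```

Call:
play_rows(
  translation=[
    [24.7,0,-21.5],
    [24.7,0,-21.5],
    [24.7,0,-21.5],
    [24.7,0,-21.5],
    [24.7,0,-21.5],
    [24.7,0,-21.5],
    [24.7,0,-21.5],
    [24.7,0,-21.5],
    [24.7,0,-21.5],
    [24.7,0,-21.5],
  ],
  turn=[
    [0,0,0],
    [0,0,0],
    [0,0,0],
    [0,0,0],
    [0,0,0],
    [0,0,0],
    [0,0,0],
    [0,0,0],
    [0,0,0],
    [0,0,0],
  ],
  fingers=[0.22,0.22,0.22,0.22,0.22,0.22,0.22,0.22,0.22,0.22],
)

```text
time: 1.77
position: [0.5408, -0.0138, 0.2223]
tool_rot: [-1.543, 0.347, -0.346]
ft_force: [0.3, 0.6, -0.2]
grip_width: 0.607
```

Call:
play_rows(
  translation=[
    [0,0,0],
    [0,0,0],
    [0,0,0],
    [0,0,0],
    [0,0,0],
    [0,0,0],
    [0,0,0],
    [0,0,0],
    [0,0,0],
    [0,0,0],
  ],
  turn=[
    [0,0.113,0],
    [0,0.113,0],
    [0,0.113,0],
    [0,0.113,0],
    [0,0.113,0],
    [0,0.113,0],
    [0,0.113,0],
    [0,0.113,0],
    [0,0.113,0],
    [0,0.113,0],
  ],
  fingers=[0.22,0.22,0.22,0.22,0.22,0.22,0.22,0.22,0.22,0.22],
)

```text
time: 2.6
position: [0.5403, -0.0123, 0.2221]
tool_rot: [-1.207, 1.215, -1.214]
ft_force: [-0.7, 0.5, -0.2]
grip_width: 0.609
```

Call:
play_rows(
  translation=[
    [0,0,0],
    [0,0,0],
    [0,0,0],
    [0,0,0],
    [0,0,0],
    [0,0,0],
    [0,0,0],
    [0,0,0],
    [0,0,0],
    [0,0,0],
  ],
  turn=[
    [0,0.113,0],
    [0,0.113,0],
    [0,0.113,0],
    [0,0.113,0],
    [0,0.113,0],
    [0,0.113,0],
    [0,0.113,0],
    [0,0.113,0],
    [0,0.113,0],
    [0,0.113,0],
  ],
  fingers=[0.22,0.22,0.22,0.22,0.22,0.22,0.22,0.22,0.22,0.22],
)

```text
time: 3.43
position: [0.5403, -0.0123, 0.2221]
tool_rot: [-0.438, 1.982, -1.981]
ft_force: [0.3, 0.7, 0.3]
grip_width: 0.608
```

```bash
cat > delta.py <<'E'
from h import *
import cv2,sys
st=ctrl.get_state(); R=Ro.from_rotvec(st["tool_rot"])
D=np.array([.5917,-.0255]);a=.4427
Rd=Ro.from_euler('z',a).as_matrix()
x,y,z=map(float,sys.argv[1:4])
t=np.r_[D,0]+Rd@np.array([x,y,z])/1000
zz=-Rd[:,1]; yy=np.array([0,0,-1.]); G=Ro.from_matrix(np.c_[np.cross(yy,zz),yy,zz])
print("d tool mm",np.round(R.inv().apply(t-st["position"])*1000,1),"turn",np.round((R.inv()*G).as_rotvec(),4))
print("TCP in dock mm",np.round(Rd.T@(st["position"]-np.r_[D,0])*1000,1),"F",np.round(st["ft_force"],2),"t",st["time"],"grip",st["grip_width"],"q",np.round(st["joint_positions"],2))
if len(sys.argv)>4:
    k=sys.argv[4]
    s=ctrl.get_image("side")[170:310,255:425]; t=ctrl.get_image("top")[125:265,270:410]
    t=np.clip(t.astype(float)*1.6,0,255).astype(np.uint8)
    cv2.imwrite(f"pics/s{k}.png",cv2.resize(s,(680,560),interpolation=cv2.INTER_CUBIC));cv2.imwrite(f"pics/t{k}.png",cv2.resize(t,(560,560),interpolation=cv2.INTER_CUBIC))
E
python3 delta.py -40 36 80
```

```text
d tool mm [ -0.9 142.1  -2. ] turn [ 0.0003 -0.0084  0.0007]
TCP in dock mm [-40.8  34.  222.1] F [0.33 0.73 0.35] t 3.4333 grip 0.6075276962801771 q [-0.56  0.09  0.57  1.74 -0.05  1.33 -1.12]
```

Call:
play_rows(
  translation=[
    [-0.9,18,-2],
    [0,18,0],
    [0,18,0],
    [0,18,0],
    [0,18,0],
    [0,18,0],
    [0,16,0],
    [0,13,0],
    [0,5,0],
    [0,0,0],
  ],
  turn=[
    [0,-0.008,0],
    [0,0,0],
    [0,0,0],
    [0,0,0],
    [0,0,0],
    [0,0,0],
    [0,0,0],
    [0,0,0],
    [0,0,0],
    [0,0,0],
  ],
  fingers=[0.22,0.22,0.22,0.22,0.22,0.22,0.22,0.22,0.22,0.22],
)

```text
time: 4.27
position: [0.5393, -0.0102, 0.0791]
tool_rot: [-0.453, 1.974, -1.974]
ft_force: [0.6, -0.0, 0.2]
grip_width: 0.61
```

```bash
python3 delta.py -40 36 65 1
```

```text
d tool mm [-0.8 14.1  0.3] turn [0.0008 0.0051 0.0031]
TCP in dock mm [-40.8  36.3  79.1] F [ 0.65 -0.02  0.18] t 4.2667 grip 0.6101990464192396 q [-0.53  0.23  0.56  1.91 -0.14  1.05 -1.03]
```

View pics/s1.png

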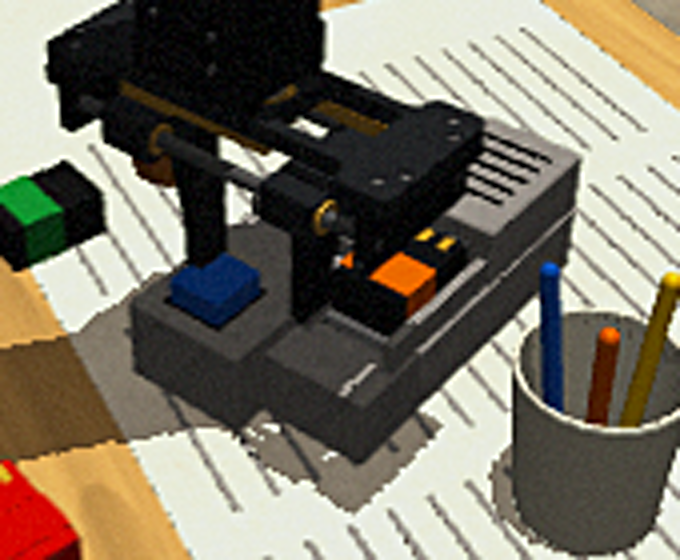

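View pics/t1.png

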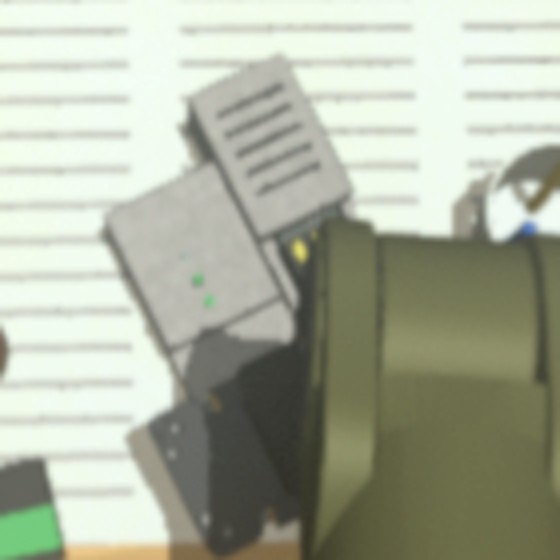

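Side view: one finger is above the key, with its tip near crop (207,262). The other is in front of the pack, near (310,315). I'll compare both with their predicted projections.

```bash
python3 - <<'E'
from h import *
import cv2
D=np.array([.5917,-.0255]);a=.4427
Rd=Ro.from_euler('z',a).as_matrix()
def q(x,y,z):
    u=proj("side",np.r_[D,0]+Rd@np.array([x,y,z])/1000)[0]; return ((u-[255,170]+.5)*4-.5)
im=cv2.imread("pics/s1.png")
for c,col in(((-40.8,36.3-34.0),(0,255,255)),((-40.8,36.3+34),(0,255,0))):
    P=np.array([q(c[0]+i*9.5,c[1]+j*7.5,79.1) for i,j in((1,1),(1,-1),(-1,-1),(-1,1))]).round().astype(int)
    cv2.polylines(im,[P],True,col,1)
    P=np.array([q(c[0]+i*9.5,c[1]+j*7.5,53) for i,j in((1,1),(1,-1),(-1,-1),(-1,1))]).round().astype(int)
    cv2.polylines(im,[P],True,(255,0,255),1)
P=np.array([q(-35+i*17,68+j*16,62) for i,j in((1,1),(1,-1),(-1,-1),(-1,1))]).round().astype(int)
cv2.polylines(im,[P],True,(255,255,255),1)
cv2.imwrite("pics/s1o.png",im)
E
```

```text
(no output)
```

View pics/s1o.png

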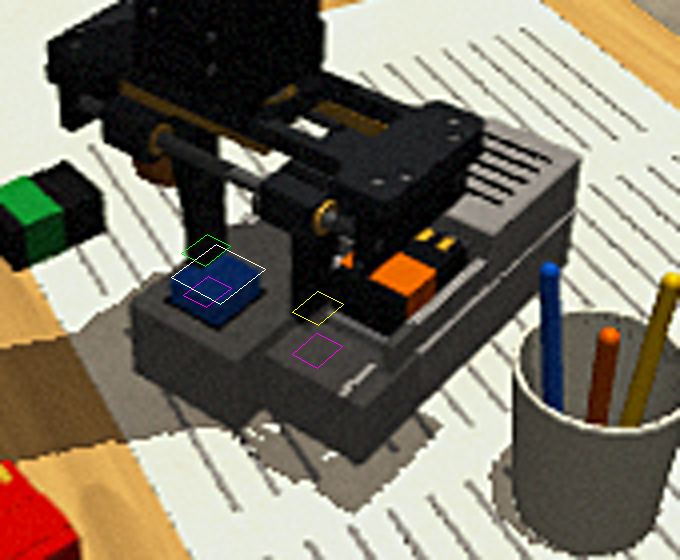

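Call:
play_rows(
  translation=[
    [0,8,0],
    [0,5,0],
    [0,2,0],
    [0,2,0],
    [0,2,0],
    [0,2,0],
    [0,2,0],
    [0,1,0],
    [0,0,0],
    [0,0,0],
  ],
  turn=[
    [0,0,0],
    [0,0,0],
    [0,0,0],
    [0,0,0],
    [0,0,0],
    [0,0,0],
    [0,0,0],
    [0,0,0],
    [0,0,0],
    [0,0,0],
  ],
  fingers=[0.22,0.22,0.22,0.22,0.22,0.22,0.22,0.22,0.22,0.22],
)

```text
time: 5.2
position: [0.5406, -0.0101, 0.0566]
tool_rot: [-0.449, 1.973, -1.973]
ft_force: [-0.8, 0.2, 2.3]
grip_width: 0.611
```

```bash
python3 delta.py -40 36 53 2
```

```text
d tool mm [ 0.5  3.6 -0.2] turn [ 0.0001  0.0052 -0.0001]
TCP in dock mm [-39.5  35.8  56.6] F [-0.79  0.2   2.25] t 5.2 grip 0.6108157243996957 q [-0.52  0.26  0.55  1.93 -0.16  1.   -1.02]
```

View pics/s2.png

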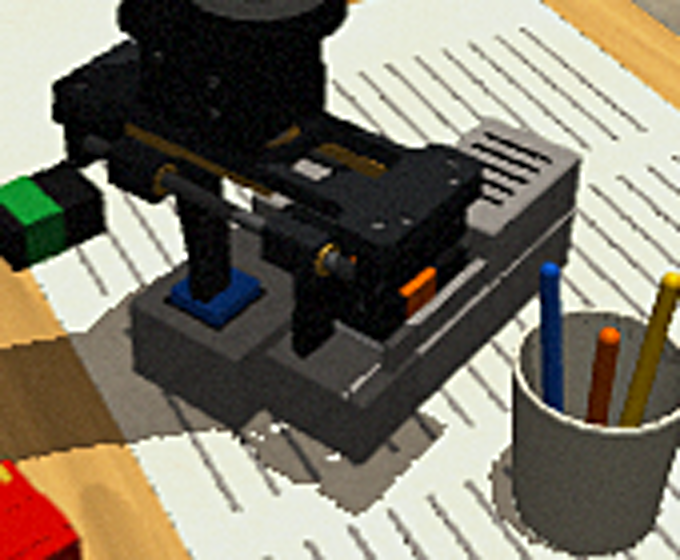

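One finger is on the key cap (crop 210,295), pressing it about 5 mm, and the other stands in front of the still-latched pack (crop 315,335). Pressing further.

Call:
play_rows(
  translation=[
    [0,1,0],
    [0,1,0],
    [0,1,0],
    [0,0.6,0],
    [0,0,0],
    [0,0,0],
    [0,0,0],
    [0,0,0],
    [0,0,0],
    [0,0,0],
  ],
  turn=[
    [0,0,0],
    [0,0,0],
    [0,0,0],
    [0,0,0],
    [0,0,0],
    [0,0,0],
    [0,0,0],
    [0,0,0],
    [0,0,0],
    [0,0,0],
  ],
  fingers=[0.22,0.22,0.22,0.22,0.22,0.22,0.22,0.22,0.22,0.22],
)

```text
time: 6.13
position: [0.5405, -0.0102, 0.0531]
tool_rot: [-0.449, 1.974, -1.973]
ft_force: [-3.0, -0.2, 5.0]
grip_width: 0.612
```

```bash
python3 delta.py -40 36 53 3
```

```text
d tool mm [ 0.3  0.1 -0.2] turn [0.0004 0.0045 0.0002]
TCP in dock mm [-39.7  35.8  53.1] F [-2.98 -0.22  4.95] t 6.1333 grip 0.612025613408535 q [-0.52  0.26  0.55  1.93 -0.17  0.99 -1.01]
```

View pics/s3.png

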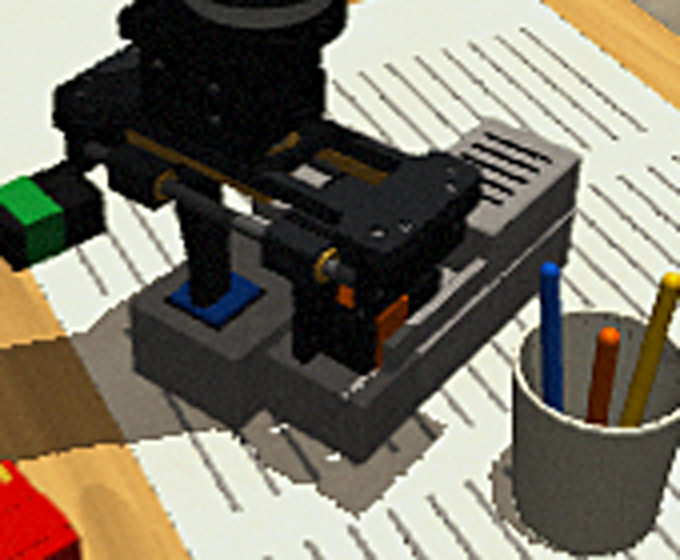

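The pack has popped out and rests against the second finger (orange band now at crop 390,330). The force reads -3 N horizontally and 5 N up. I'll hold still for one call and check that it stays put.

Call:
play_rows(
  translation=[
    [0,0.3,0],
    [0,0,0],
    [0,0,0],
    [0,0,0],
    [0,0,0],
    [0,0,0],
    [0,0,0],
    [0,0,0],
    [0,0,0],
    [0,0,0],
  ],
  turn=[
    [0,0,0],
    [0,0,0],
    [0,0,0],
    [0,0,0],
    [0,0,0],
    [0,0,0],
    [0,0,0],
    [0,0,0],
    [0,0,0],
    [0,0,0],
  ],
  fingers=[0.22,0.22,0.22,0.22,0.22,0.22,0.22,0.22,0.22,0.22],
)

```text
time: 7.07
position: [0.5404, -0.0102, 0.0529]
tool_rot: [-0.449, 1.974, -1.973]
ft_force: [-4.2, -0.6, 5.3]
grip_width: 0.61
```

```bash
python3 delta.py -40 36 53 4; python3 - <<'E'
from h import *
import cv2
a=cv2.imread("pics/s3.png").astype(int);b=cv2.imread("pics/s4.png").astype(int)
print("mean/max diff over pack",np.abs(a-b)[250:390,280:440].mean(),np.abs(a-b)[250:390,280:440].max())
D=np.array([.5917,-.0255]);Rd=Ro.from_euler('z',.4427).as_matrix()
def q(x,y,z):
    u=proj("side",np.r_[D,0]+Rd@np.array([x,y,z])/1000)[0]; return ((u-[255,170]+.5)*4-.5)
im=b.astype(np.uint8)
for z in(40,70):
    P=np.array([q(-0.2+i*30,j*20,z) for i,j in((1,1),(1,-1),(-1,-1),(-1,1))]).round().astype(int)
    cv2.polylines(im,[P],True,(0,255,255),1)
cv2.imwrite("pics/s4o.png",im)
for i in range(3): s=ctrl.get_state(); print(np.round(s["ft_force"],2)); ctrl.get_image("top")
E
```

```text
d tool mm [ 0.2 -0.1 -0.2] turn [0.0006 0.0042 0.0002]
TCP in dock mm [-39.8  35.8  52.9] F [-4.22 -0.61  5.33] t 7.0667 grip 0.6103978877497839 q [-0.52  0.26  0.55  1.93 -0.17  0.99 -1.01]
mean/max diff over pack 3.9945982142857144 109
[-2.92  0.15  6.2 ]
[-3.24  0.27  6.01]
[-2.25 -0.35  6.11]
```

View pics/s4o.png

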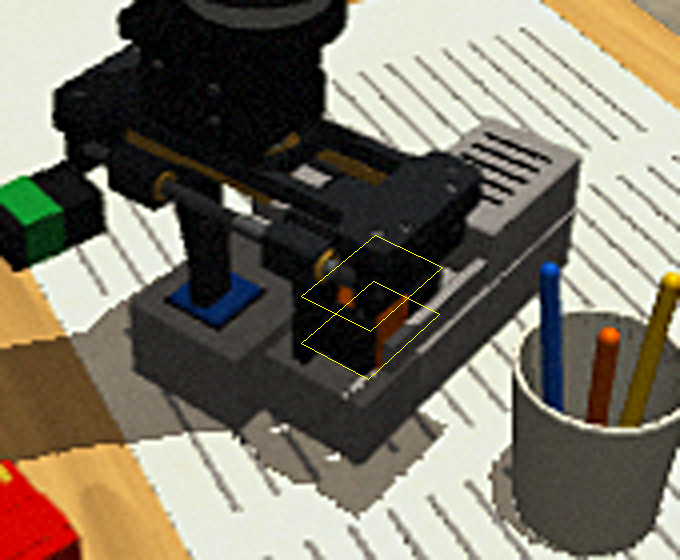

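```bash
python3 delta.py -40 36 53 5; python3 - <<'E'
import cv2,numpy as np
a=cv2.imread("pics/s4.png").astype(np.float32);b=cv2.imread("pics/s5.png").astype(np.float32)
g=lambda i:cv2.cvtColor(i[250:390,280:440],cv2.COLOR_BGR2GRAY)
print("pack shift crop px",cv2.phaseCorrelate(g(a),g(b)))
from bench import ctrl; ctrl.close_job()
E
```

```text
d tool mm [ 0.3 -0.1 -0.2] turn [0.0005 0.0043 0.0002]
TCP in dock mm [-39.7  35.8  52.9] F [-2.41  0.89  6.33] t 7.3167 grip 0.6105431921117198 q [-0.52  0.26  0.55  1.93 -0.17  0.99 -1.01]
pack shift crop px ((0.011004347161161832, 0.07638222457495658), 0.7864457353949547)
the job is handed in; nothing more can be done
```

I pressed the key from above with one finger while the other stood across the open front of the bay. The pack popped out against that finger, and I handed the job in at about 7.3 s in that hold; no verdict is reported.

**Last checks:**
- **Key:** about 9 mm down, judged from the fingertip height of 52.9 mm in the dock's frame. The upward force on the tool was about 6 N.
- **Pack:** at about dock x 0, so out by roughly 25 mm. It sits flat on the bay floor in the side view, and did not move between the last two pictures (shift under 0.1 px). About 2–4 N of horizontal force rests on the tool.
- **Bystanders:** the path stayed above them. The tub and the spare pack look unmoved in the side view; I took no position measurement, and the jar was largely hidden behind the gripper.

**What disagreed:** the two cameras placed the dock 2–3 mm apart. An earlier raw picture difference over the pack peaked at 109, which I took for edge noise. The sideways force readings varied by about 1–2 N between samples.

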